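Feeler-check the sprung plates of an analyser's gap station

TASK

On the white gap-check station, first turn the black knob clockwise until it clicks past its detent, which swings the orange shutter off the slot. Then take the blue-handled feeler gauge out of its grey stand and slide its blade, upright, down into the slot between the two steel plates until it drags snugly against both of them, without forcing the sprung plates all the way back. Finish while still gripping the gauge and holding it still at that depth (do not let go), and leave the other things on the bench where they are.

Things in the scene. Friction and masses are not known exactly. Their poses are not given: they have to be found in the camera images.
- station: White deck block 150 x 200 x 28 mm (x, y, z) with blue stripes, fixed. Origin on the bench under the middle of the slot; the block reaches from y = -140 to +60 mm. The slot between the plates runs along the station's y, the plates face each other along its x; z up. A grey 52 mm square tower, 98 mm tall, at y = -85 mm carries the knob.
- slot_mouth (a point): Middle of the slot's mouth on the station, 95 mm above the bench: level with the upper edges of the plates. The true middle between the plates may lie up to 0.6 mm to either side along x. Axes as the station's. The orange shutter covers the mouth (3 mm plate, 101 to 104 mm above the bench) until the knob is turned.
- knob (a joint): Angle of the knob and its shutter, rad: 0 = shutter over the slot, grows clockwise seen from above, hard stop at 1.3. An over-centre detent holds it at 0 (needs up to about 0.1 N m), lets go past 0.65, and then snaps on by itself to 1.3, where it stays.
- knob_grip (a point): Centre of the black knob's bar grip (14 mm thick, 42 mm long, 30 mm tall), on the vertical turning axis, 133 mm above the bench; the bar's top is 145 mm above it. The long side of the bar lies along this point's y axis, which turns with the knob; the orange shutter (36 mm wide, 3 mm thick) sticks out 107 mm from the axis along +y, 28 mm below this point. Clear space beneath the bar's lower end: 12 mm above the shutter.
- gauge_grip (a point): Centre of the feeler gauge's blue handle: 14 (x) x 36 (y) x 50 (z) mm, the place to grip, pads on the 14 mm sides. It stands upright in its stand: handle bottom on the stand's top, z up.
- gauge_tip (a point): Middle of the lower end of the gauge's steel blade: 4 mm thick (x), 26 mm wide (y), 80 mm long below the handle, so 105 mm below gauge_grip; axes as gauge_grip's.
- gauge: The whole feeler gauge, loose, about 70 g; origin at the blade's lower end (as gauge_tip), z up along the blade, x through its 4 mm thickness.
- gauge_stand: Grey stand 60 x 70 x 90 mm (x, y, z), fixed, with a 7 x 29 mm slot through it (the long side along y) that the blade stands in; origin under its middle. The blade reaches down to 10 mm above the bench: pull the gauge straight up by 80 mm or more.
- near_block: Black block 18 x 56 x 62 mm that carries the sprung plate on the slot's -x side; fixed on the deck. Origin on the deck's top (28 mm above the bench), straight below the upper inner edge of its plate.
- far_block: The same on the slot's +x side. The distance of the two blocks' origins, 10 to 12.4 mm, is the gap at the mouth.
- near_plate (a joint): How far the -x plate is pushed back, m: 0 at rest, stop at 0.006. Plate 50 mm wide (y), upper edge 95 mm above the bench, 55 mm deep. The plates lean together downwards, each 1 mm in 6 mm, lower tongues interleaved: a 4 mm blade first touches both 18 to 25 mm below the mouth, and each 6 mm deeper pushes each back 1 mm more.
- far_plate (a joint): The same for the +x plate, away from the slot's middle. Each plate's spring starts at 2 N and adds 1 N per mm. Downward push needed: about 3 N when both are just touched, 5 to 7 N when snug (each plate back about 1 to 3 mm); more than 9 N is forcing.
- tube_rack: Bystander: black block 60 x 100 x 92 mm over eight capped tubes, loose.
- reagent_white: Bystander: white bottle, 68 mm across, 150 mm tall, white cap.
- reagent_red: Bystander: the same with a red cap.
- reagent_black: Bystander: the same with a black cap.
- tip_box: Bystander: black box 85 x 120 x 61 mm with rows of clear pipette tips.
- cuvette_tray: Bystander: grey tray 70 x 90 x 43 mm with three cuvettes.
- beaker: Bystander: glass beaker, 64 mm across, 80 mm tall.
Things that resemble listed ones, but are neither listed nor needed, are in the scene too. There is more than one size of the gauge; the job needs the smallest.

How it is judged:
On the way, in this order (a step that is already met when the one before it is completed fails the run):
1. the knob has been turned clockwise past its click and the shutter is off the slot (value of joint knob above 1.1 rad), for 0.2 s.
2. the gauge has been lifted out of its stand in the fingers (height (world z) of gauge_tip above 0.09 m and contact force between the fingers and gauge above 1 N), for 0.1 s.
3. the blade is between the two plates and drags on both (x of gauge_tip in the frame of station between -0.008 and 0.008 m and y of gauge_tip in the frame of station between -0.012 and 0.012 m and z of gauge_tip in the frame of station between 0.035 and 0.085 m and contact force between gauge and near_block above 1.2 N and contact force between gauge and far_block above 1.2 N and value of joint each of near_plate, far_plate below 0.0045 m), for 0.2 s.
At the end, for the whole second after the job is handed in: Knob past its click (>1.1 rad). Blade upright (0.15 rad), tip 10 to 60 mm below the mouth, within 12 mm of the slot middle, over 1.2 N on each plate, neither pushed back over 4.5 mm, nothing else of the station touched; fingers still grip it (>3 N), at rest (<10 mm/s) (all of step 3 and value of joint knob above 1.1 rad and angle between gauge_tip's own z axis and vertical below 0.15 rad and contact force between the fingers and gauge above 3 N and linear speed of gauge below 0.01 m/s and contact force between gauge and station below 0.5 N); the arm keeps its last pose, push and grip.
It fails at once if a plate is forced back onto its stop (beyond 5.5 mm) (value of joint any of near_plate, far_plate above 0.0055 m).
It fails at once if a bystander is moved more than 30 mm or tipped over (distance of any of tube_rack, reagent_white, reagent_red, reagent_black, tip_box, cuvette_tray, beaker from where it was at the start of the episode above 0.03 m or angle between any of tube_rack, reagent_white, reagent_red, reagent_black, tip_box, cuvette_tray, beaker's own z axis and vertical above 0.5 rad).
It also fails if it takes over 58 s, if anything falls off the work surface, if the arm or the gripper's body presses on something with over 40 N, if the wrist force passes 120 N, or if a joint passes its speed limit or range.

ROBOT

A 6-joint arm with a two-finger parallel gripper is mounted at the origin on the work surface. World frame = base frame: x ahead of the robot, y to its left, z up, the work surface at z = 0. Lengths are in m, angles in rad, forces in N, time in s.
With the tool pointing down it reaches from about 0.225 to 0.875 m from the base axis. Payload 3.4 kg.
Tool frame: the origin (TCP) lies at the very end of the fingers, on their centre line; the grasp point (between the pads) lies manip.hold_point_z behind it (manip.hold_point_z is the distance from the TCP to the grasp point, in m); x points along the fingers, y is the direction in which the jaws open and shut, and the axes are right-handed (so a half turn about x gives the same grasp; the last joint's range is limited). The gripper opens to 85 mm and grips with 20 to 120 N. Pads are 22 mm wide; open, the fingers measure 114 mm over their backs; the gripper's body (76 mm by 85 mm) begins 54 mm behind the grasp point. The pads swing forward as they close: fully open they stand 13 mm farther back than shut.
Start: joints at [-1.387, 0.276, 1.505, -0, 1.361, -0.121], TCP at [0.173, -0.549, 0.231] pointing down, gripper open.
Joint ranges: [-2.89, 2.89], [-0.75, 2.08], [0.22, 2.7], [-1.18, 4.32], [0.11, 2.71], [-2.7, 2.7]. Speed limits (rad/s): [2.57, 2.57, 3.14, 3.14, 3.14, 3.14].

INTERFACE

Orientations are given as a unit quaternion [w, x, y, z].
In Python, from rig import manip gives the robot as it stands.
- The arm moves only by the tool step_arm, never from a script. Its argument "targets" is a list of rows, each a list of 2 entries, a list of its own where there are three numbers: the shift along the tool's x, y, z in mm, then the turn about the tool's x in degrees. A call has 1 to 20 rows; each row is the pose to reach, as a shift and turn from the pose commanded when the call began, along the tool's axes at that moment; what a row does not reach only later rows make up. A row lasts 1/10 s, in which the tool goes at most 50 mm and 8.59 degrees, less where a joint would pass 70% of its speed; a pose out of reach is approached as far as the arm can. A call with a gripper value outside its range is refused whole. "grip" is the closure, from 0 (fully open) to 1 (shut), set as the call begins (left out, the last holds). The fingers move at their own pace and stop on an object; "grip_force" is the grip in N (left out, the last holds). Time passes only in rows, so rows that repeat a pose let the fingers close. It gives the time, the measured TCP pose, the force and the opening at its end, in the units of the state.
- manip.get_state(): the state, without advancing time (a new reading comes with each control period).
- manip.get_image(name): name is "scene" or "top" or "wrist"; returns a dict with "image" (480x640x3 uint8, red, green, blue), "fx", "fy", "cx", "cy" (pixels), "pose" (4x4, takes a point from camera to world coordinates). Camera axes: x right, y down, z forward; pixel columns grow to the right and rows downward; lengths in m; the calibration is good to about 2 mm. The wrist camera is an equidistant fisheye: a pixel r from the principal point sees the ray r / f radians off the axis. A picture is of the moment at which its call begins. There is no depth.
- manip.sign_off(): hands the job in, once; it reports no verdict.
Trained networks look in a picture, given as the dict that the camera call returned (one of the last four; its "shot" number tells which), for a name from the list of things; names that differ only in an ending like _2 or _b are one class to them, and where a whole thing is asked for, a point or a joint stands for the part that bears it (a point fixed in the world has none). Each returns a list of dicts, best first, with "confidence" (0 to 1); they miss things now and then, are a little off and sometimes report something else, mostly with a low value. They report only what shows in the picture. A call takes as long as a camera call. They do not tell look-alikes from the thing itself.
- manip.search_frame(picture, thing): "xyz" ([x, y, z] in m, in world coordinates, good to about 4 mm: the middle of the surface that is visible of it).
- manip.regions_of(picture, thing): "region" (480x640 bool, what is visible of it).
The state is a dict: "clock": time; "qpos": joint angles; "qd": joint speeds; "effort": joint torques, N m; "position": TCP position; "ee_rot": TCP orientation; "contact_force": force on the tool from outside, world axes, zero at the start; "moment": the same for the moment, N m; "width": finger opening in m.
Only numpy, scipy, OpenCV 4.12 (cv2) and the standard library are available. Lean on these libraries where they do the work, as an engineer would, in place of code of your own. Each camera call takes 0.05 s, during which the arm holds its last target.

## Working session

There is one attempt and no reset: what is moved stays moved. The work goes in short steps, Python scripts to look and compute and a tool call to move; the robot and the scene stay as the last step left them, time stands still between calls to the robot, and variables do not carry over. Pictures are saved under pics/ and viewed, and the job is handed in when it is done.

Besides the shell and the picture viewer there is one more tool, called after "Call:" as a command line: name --argument value ..., lists and objects as JSON in quotes. step_arm: Moves the arm, as the interface text tells. Its arguments: {"type":"object","properties":{"targets":{"type":"array"},"grip":{"type":"number"},"grip_force":{"type":"number"}},"required":["targets"]}

```bash
ls; mkdir -p pics; cat > h.py <<'E'
import numpy as np, cv2
from scipy.spatial.transform import Rotation as R
from rig import manip
def save(im,name): cv2.imwrite('pics/'+name, cv2.cvtColor(im,cv2.COLOR_RGB2BGR))
E
python3 - <<'E'
from h import *
print(manip.hold_point_z, manip.get_state())
for n in ['scene','top','wrist']:
    p=manip.get_image(n); save(p['image'],n+'0.png'); print(n,p['fx'],p['cx'],p['cy'],np.round(p['pose'],3).tolist())
    for t in ['knob_grip','gauge_grip','gauge_stand','station','near_block','far_block']:
        print(t,[(np.round(d['xyz'],3).tolist(),round(d['confidence'],2)) for d in manip.search_frame(p,t)])
E
```

```text
pics
0.0187 {'clock': 0.0, 'qpos': array([-1.38700977e+00,  2.76639393e-01,  1.50615572e+00, -1.18263005e-05,
        1.36069874e+00, -1.20996702e-01]), 'qd': array([-2.31674380e-03,  1.03786159e-03,  1.09274267e-04,  3.76181990e-05,
       -1.07982933e-03, -1.08117386e-03]), 'effort': array([-1.14263676e-03, -4.16783059e+01, -2.45804644e+01, -3.75878262e-04,
        1.10203150e-02,  5.67238523e-07]), 'position': array([ 0.17244361, -0.54797075,  0.2304054 ]), 'ee_rot': array([-0.10666966, -0.69888638, -0.1080131 ,  0.69893675]), 'contact_force': array([0.14251743, 0.23785098, 1.34495494]), 'moment': array([ 0.00996738,  0.05905436, -0.03793091]), 'width': 0.0851383087362214}
scene 539.1649863757262 324.36823623008576 237.7735373551804 [[0.394, 0.605, -0.692, 1.306], [0.919, -0.256, 0.3, -0.296], [0.005, -0.754, -0.656, 0.822], [0.0, 0.0, 0.0, 1.0]]
knob_grip [([0.507, -0.07, 0.104], 0.66)]
gauge_grip [([0.454, 0.394, 0.12], 0.87), ([0.43, 0.179, 0.14], 0.74)]
gauge_stand [([0.49, 0.277, 0.059], 0.71), ([0.476, -0.03, 0.047], 0.65)]
station [([0.528, -0.076, 0.027], 0.82)]
near_block [([0.467, 0.289, 0.122], 0.72), ([0.479, -0.028, 0.048], 0.54)]
far_block [([0.53, -0.01, 0.075], 0.95)]
top 548.1265583470505 330.98124707913263 237.1505523597583 [[-0.013, -0.997, 0.076, 0.433], [-1.0, 0.012, -0.007, 0.066], [0.006, -0.076, -0.997, 1.331], [0.0, 0.0, 0.0, 1.0]]
knob_grip [([0.5, -0.045, 0.101], 0.76)]
gauge_grip [([0.415, 0.193, 0.182], 0.76), ([0.446, 0.389, 0.179], 0.55)]
gauge_stand [([0.46, 0.284, 0.087], 0.84)]
station [([0.497, -0.048, 0.029], 0.82)]
near_block [([0.471, 0.002, 0.088], 0.66)]
far_block [([0.524, -0.0, 0.084], 0.51)]
wrist 371.64829954431775 316.3654443942778 244.4936423130763 [[0.3, -0.901, -0.313, 0.253], [-0.954, -0.284, -0.099, -0.523], [0.001, 0.328, -0.945, 0.375], [0.0, 0.0, 0.0, 1.0]]
knob_grip []
gauge_grip []
gauge_stand []
station []
near_block []
far_block []
```

View pics/scene0.png

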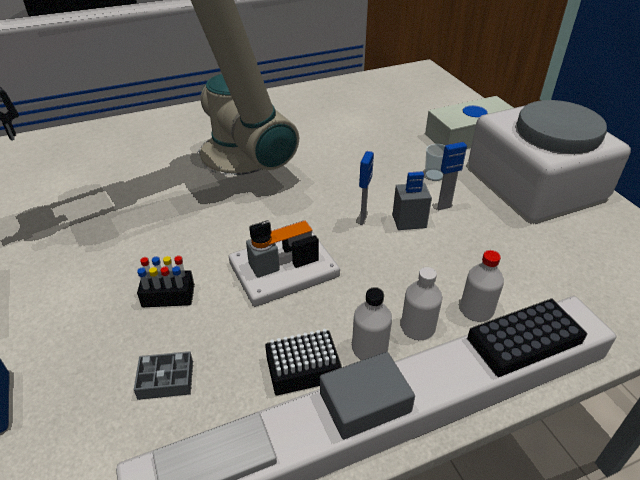

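View pics/top0.png

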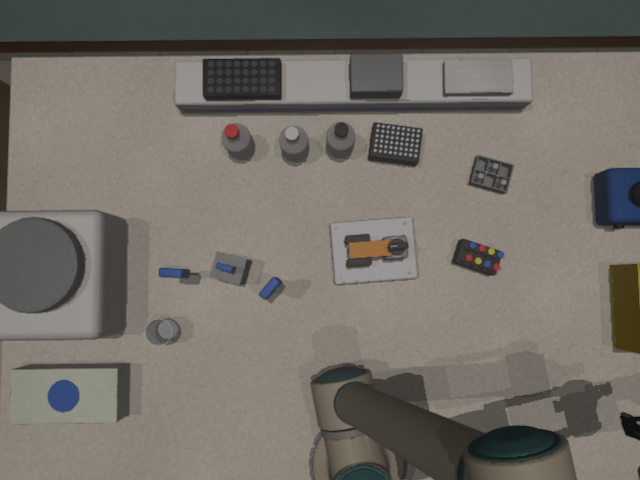

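The top view shows three blue-handled gauges: (226,268) in the grey stand, (270,288), and (175,272). The last two stand outside the grey stand. I'll confirm with enlarged crops.

```bash
python3 - <<'E'
from h import *
s=cv2.imread('pics/scene0.png'); t=cv2.imread('pics/top0.png')
cv2.imwrite('pics/c1.png',cv2.resize(s[130:240,340:480],None,fx=5,fy=5,interpolation=cv2.INTER_CUBIC))
cv2.imwrite('pics/c2.png',cv2.resize(t[205:300,320:430],None,fx=6,fy=6,interpolation=cv2.INTER_CUBIC))
cv2.imwrite('pics/c3.png',cv2.resize(t[235:310,150:290],None,fx=5,fy=5,interpolation=cv2.INTER_CUBIC))
E
```

```text
(no output)
```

View pics/c1.png

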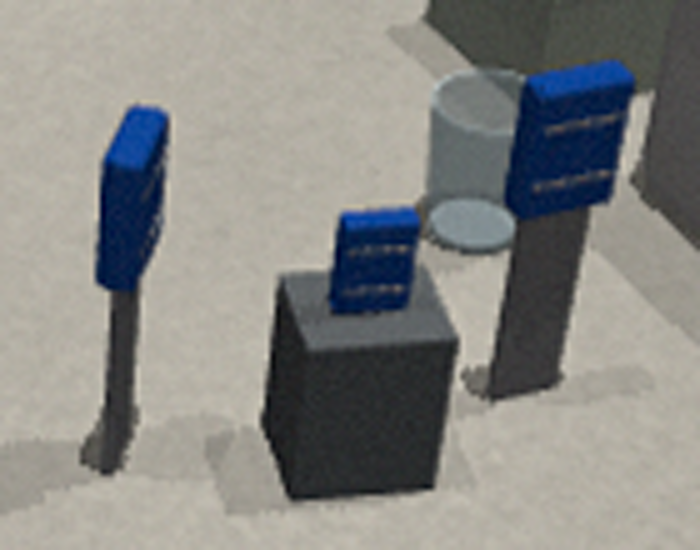

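View pics/c2.png

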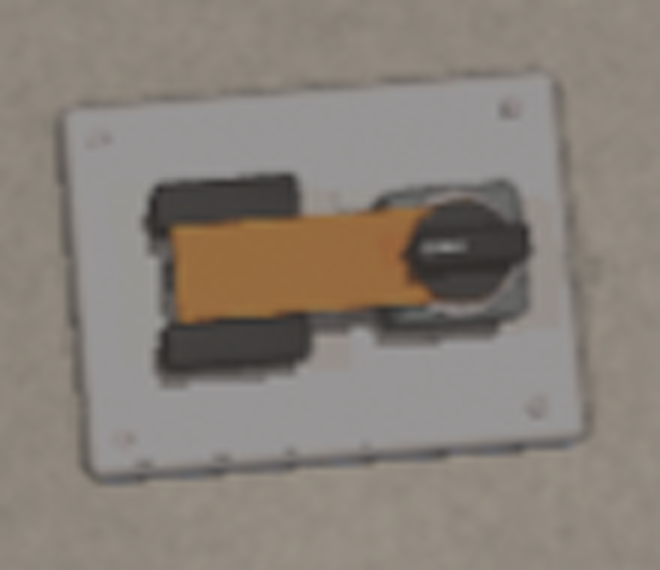

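View pics/c3.png

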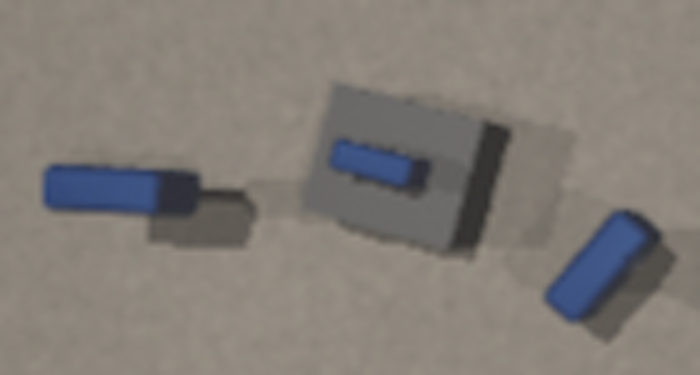

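```bash
cat >> h.py <<'E'
def ray(p,uv,fish=False):
    u,v=uv; T=np.array(p['pose']); a=(u-p['cx'])/p['fx']; b=(v-p['cy'])/p['fy']
    if fish:
        r=np.hypot(a,b); d=np.array([a/r*np.sin(r),b/r*np.sin(r),np.cos(r)]) if r>1e-9 else np.array([0,0,1.])
    else: d=np.array([a,b,1.])
    return T[:3,3], T[:3,:3]@d
def atz(p,uv,z,fish=False):
    o,d=ray(p,uv,fish); return o+d*(z-o[2])/d[2]
def proj(p,X,fish=False):
    T=np.array(p['pose']); c=(np.atleast_2d(X)-T[:3,3])@T[:3,:3]
    if fish:
        rr=np.hypot(c[:,0],c[:,1]); th=np.arctan2(rr,c[:,2]); s=th/np.maximum(rr,1e-9); a,b=c[:,0]*s,c[:,1]*s
    else: a,b=c[:,0]/c[:,2],c[:,1]/c[:,2]
    return np.c_[p['cx']+p['fx']*a,p['cy']+p['fy']*b]
E
python3 - <<'E'
from h import *
p=manip.get_image('top'); q=manip.get_image('scene')
def c(U,k,o): return [(U[0]+.5)/k-.5+o[0],(U[1]+.5)/k-.5+o[1]]
C=np.array([atz(p,c(u,6,(320,205)),.028)[:2] for u in [(60,108),(555,72),(590,440),(92,478)]])
print(C.round(4).tolist(), C.mean(0).round(4))
for a,b in [(0,1),(3,2)]:
    d=C[a]-C[b]; print(np.linalg.norm(d), np.degrees(np.arctan2(-d[0],d[1])))
for a,b in [(0,3),(1,2)]:
    d=C[a]-C[b]; print(np.linalg.norm(d), np.degrees(np.arctan2(d[1],d[0])))
print('knob',atz(p,c((470,250),6,(320,205)),.145))
print('gauge', atz(p,c((371,163),5,(150,235)),.14),[atz(p,c(u,5,(150,235)),.14)[:2].round(4) for u in [(335,155),(408,172)]])
S=np.array([atz(p,c(u,5,(150,235)),.09)[:2] for u in [(335,85),(484,122),(450,250),(303,208)]]); print('stand',S.round(4).tolist(),S.mean(0))
for a,b in [(0,1),(3,2)]:
    d=S[a]-S[b]; print(np.linalg.norm(d), np.degrees(np.arctan2(-d[0],d[1])))
E
```

```text
[[0.5664, 0.0593], [0.5784, -0.1383], [0.4319, -0.1487], [0.4194, 0.0485]] [ 0.499  -0.0448]
0.19802874700060555 3.48632704455327
0.19761529423068197 3.613065250947246
0.14737074422745344 4.199672309229592
0.1469290679278861 4.040390155776306
knob [ 0.50100902 -0.08767104  0.145     ]
gauge [0.46048543 0.29047115 0.14      ] [array([0.4641, 0.3061]), array([0.4564, 0.2744])]
stand [[0.4971, 0.3162], [0.4795, 0.2489], [0.422, 0.2642], [0.4418, 0.3305]] [0.46011208 0.28996305]
0.06963451700193274 -14.636149067798511
0.06912681803981612 -16.58558180256266
```

```bash
cat >> h.py <<'E'
def plan(goal,yaw_y=None):
    """goal TCP world; yaw_y: desired heading (deg) of tool y axis (mod 180)"""
    s=manip.get_state(); w,x,y,z=s['ee_rot']; M=R.from_quat([x,y,z,w]).as_matrix()
    sh=M.T@(np.array(goal)-s['position'])*1000
    h=np.degrees(np.arctan2(M[1,1],M[0,1])); print('clock',s['clock'],'pos',s['position'].round(4),'xaxis',M[:,0].round(4),'y heading',h.round(2),'q6',s['qpos'][5].round(3),'F',s['contact_force'].round(1),'w',s['width'])
    print('shift',sh.round(1))
    if yaw_y is not None:
        for k in (-180,0,180):
            t=-(yaw_y+k-h); t=(t+360)%720-360
            print('turn',round(t,1))
E
python3 - <<'E'
from h import *
plan((.502,-.089,.22),3.8)
E
```

```text
clock 1.15 pos [ 0.1726 -0.5485  0.2313] xaxis [ 0.e+00 -1.e-04 -1.e+00] y heading -72.54 q6 -0.121 F [-0.1  0.2  0.3] w 0.08587965795688071
shift [  11.3 -339.5 -452.2]
turn 103.7
turn -76.3
turn -256.3
```

Call:
step_arm --targets '[[[11, -340, -452], -76], [[11, -340, -452], -76], [[11, -340, -452], -76], [[11, -340, -452], -76], [[11, -340, -452], -76], [[11, -340, -452], -76], [[11, -340, -452], -76], [[11, -340, -452], -76], [[11, -340, -452], -76], [[11, -340, -452], -76], [[11, -340, -452], -76], [[11, -340, -452], -76], [[11, -340, -452], -76], [[11, -340, -452], -76], [[11, -340, -452], -76], [[11, -340, -452], -76]]' --grip 0

```text
clock: 2.75
position: [0.501, -0.0898, 0.2204]
ee_rot: [0.514, 0.485, 0.514, -0.485]
contact_force: [-0.0, 0.9, -0.6]
width: 0.0852
```

```bash
python3 - <<'E'
from h import *
p=manip.get_image('wrist'); save(p['image'],'w1.png'); 
for t in ['knob_grip','near_block','far_block','station']:
    print(t,[(np.round(d['xyz'],3).tolist(),round(d['confidence'],2)) for d in manip.search_frame(p,t)])
plan((.502,-.089,.118),3.8); np.save('w1pose.npy',p['pose'])
E
```

```text
knob_grip [([0.501, -0.046, 0.104], 0.76)]
near_block [([0.471, -0.007, 0.092], 0.73)]
far_block [([0.528, -0.002, 0.091], 0.82)]
station [([0.499, -0.046, 0.028], 0.95)]
clock 3.0 pos [ 0.5014 -0.0891  0.2204] xaxis [ 0.e+00 -2.e-04 -1.e+00] y heading 3.4 q6 -0.372 F [-0.2 -0.6 -0.9] w 0.08560736117334077
shift [ 1.024e+02  6.000e-01 -1.000e-01]
turn 179.6
turn -0.4
turn -180.4
```

View pics/w1.png

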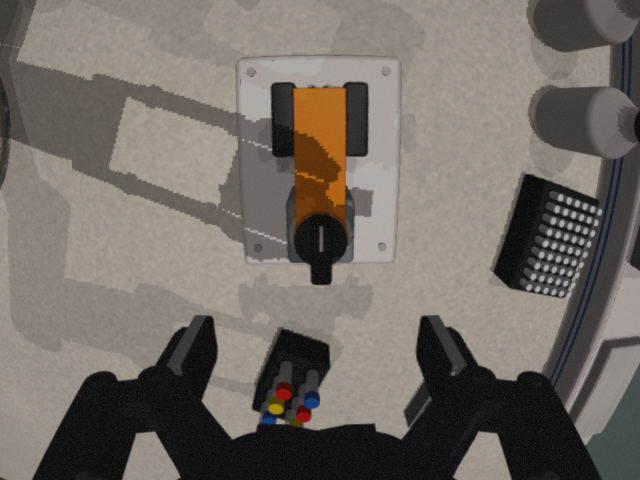

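```bash
python3 - <<'E'
from h import *
s=cv2.imread('pics/w1.png')
cv2.imwrite('pics/w1c.png',cv2.resize(s[45:295,225:415],None,fx=3,fy=2.4*1.25/1,interpolation=cv2.INTER_CUBIC)[:600] if 0 else cv2.resize(s[45:295,225:415],None,fx=2.4,fy=2.4,interpolation=cv2.INTER_CUBIC))
cv2.imwrite('pics/w1k.png',cv2.resize(s[195:295,270:370],None,fx=6,fy=6,interpolation=cv2.INTER_CUBIC))
E
```

```text
(no output)
```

View pics/w1c.png

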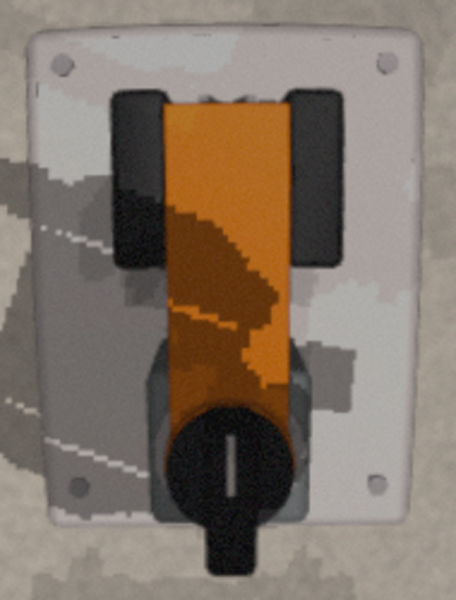

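View pics/w1k.png

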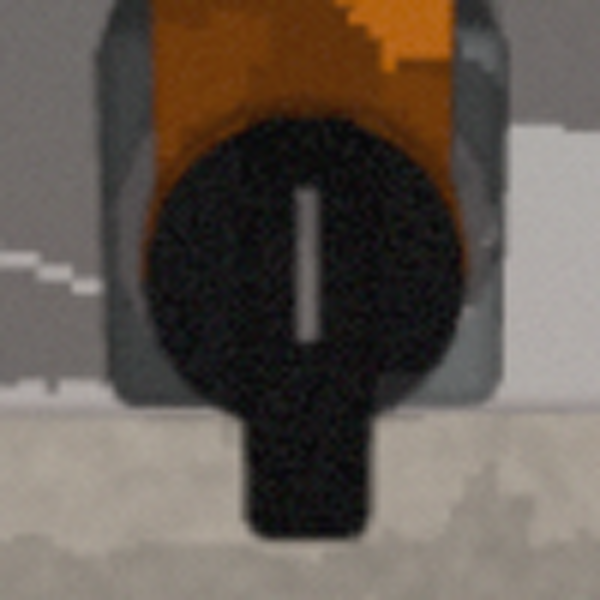

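```bash
python3 - <<'E'
from h import *
from scipy.optimize import least_squares
p=manip.get_image('wrist')
c=lambda U,k,o:np.array([(U[0]+.5)/k-.5+o[0],(U[1]+.5)/k-.5+o[1]])
o=(225,45)
obs=[((-.072,.06,.028),c((30,30),2.4,o)) ]
# deck screw holes unknown; use corners (rounded) by edges intersections
pts=[(-.075,.06,.028),(.075,.06,.028),(.075,-.14,.028),(-.075,-.14,.028)]
uv=[c((28,28),2.4,o),c((423,28),2.4,o),c((407,523),2.4,o),c((49,523),2.4,o)]
pts+=[(-.018,.022,.104),(.018,.022,.104)]; uv+=[c((164,102),2.4,o),c((291,102),2.4,o)]
o2=(270,195)
pts+=[(-.007,-.106,.145),(.007,-.106,.145)]; uv+=[c((245,540),6,o2),c((370,540),6,o2)]
pts=np.array(pts);uv=np.array(uv)
def W(v):
    cc,ss=np.cos(v[2]),np.sin(v[2]); return np.c_[v[0]+cc*pts[:,0]-ss*pts[:,1],v[1]+ss*pts[:,0]+cc*pts[:,1],pts[:,2]]
f=lambda v:(proj(p,W(v),True)-uv).ravel()
r=least_squares(f,[.496,-.005,.066]); print(r.x,np.degrees(r.x[2])); print(r.fun.reshape(-1,2).round(1))
for u in uv[6:]: print(atz(p,u,.145,True))
v=r.x; print('knob',v[0]+np.sin(v[2])*.085,v[1]-np.cos(v[2])*.085)
E
```

```text
[ 0.49838194 -0.00195412  0.06465103] 3.7042311323729717
[[-1.8 -0.9]
 [ 1.7 -1.3]
 [ 0.9  1.8]
 [-1.5  2.6]
 [ 0.3 -1.1]
 [ 0.2 -1.2]
 [-0.3  0.6]
 [ 0.4  0.5]]
[ 0.49843295 -0.10772625  0.145     ]
[ 0.51194673 -0.10693133  0.145     ]
knob 0.503873451953052 -0.08677654217759873
```

Call:
step_arm --targets '[[[40, 1.6, -1], -0.3], [[80, 1.6, -1], -0.3], [[102, 1.6, -1], -0.3], [[102, 1.6, -1], -0.3]]' --grip 0

```text
clock: 3.45
position: [0.5005, -0.0867, 0.1152]
ee_rot: [0.514, 0.482, 0.519, -0.485]
contact_force: [0.0, 0.2, 0.4]
width: 0.0854
```

Call:
step_arm --targets '[[[0, 0, 0], 0], [[0, 0, 0], 0], [[0, 0, 0], 0], [[0, 0, 0], 0], [[0, 0, 0], 0], [[0, 0, 0], 0], [[0, 0, 0], 0], [[0, 0, 0], 0]]' --grip 1 --grip_force 30

```text
clock: 4.25
position: [0.5037, -0.0876, 0.1191]
ee_rot: [0.517, 0.483, 0.516, -0.483]
contact_force: [-1.7, 0.7, 5.0]
width: 0.0135
```

```bash
python3 - <<'E'
from h import *
p=manip.get_image('wrist'); save(p['image'],'w2.png'); 
plan((.502,-.089,.118),3.8); print(manip.get_state()['moment'])
E
```

```text
clock 4.3 pos [ 0.5037 -0.0876  0.1191] xaxis [ 1.3e-03 -5.0e-04 -1.0e+00] y heading 3.77 q6 -0.374 F [-1.3  0.8  6.1] w 0.013418619217390348
shift [ 1.1 -1.8  1.3]
turn 180.0
turn -0.0
turn -180.0
[0.09826615 0.05996062 0.04371077]
```

View pics/w2.png

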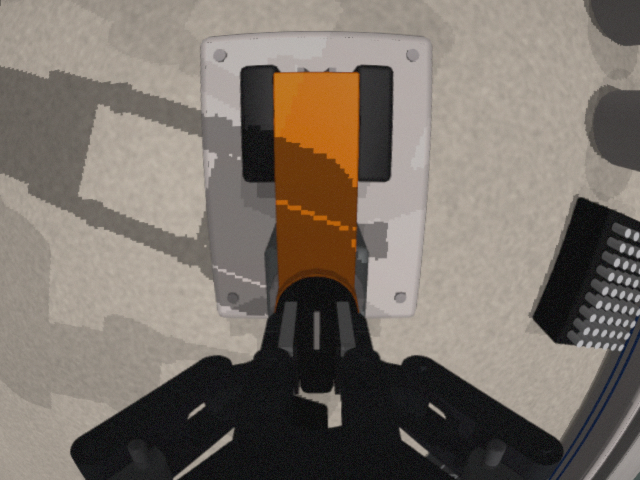

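Knob gripped (13.5 mm wide, bar centred between pads at about (317,330)). Next, turn it clockwise.

Call:
step_arm --targets '[[[0, 0, 0], 5], [[0, 0, 0], 10], [[0, 0, 0], 15], [[0, 0, 0], 20], [[0, 0, 0], 25], [[0, 0, 0], 30], [[0, 0, 0], 35], [[0, 0, 0], 40], [[0, 0, 0], 45], [[0, 0, 0], 50], [[0, 0, 0], 55], [[0, 0, 0], 60], [[0, 0, 0], 65], [[0, 0, 0], 70], [[0, 0, 0], 73], [[0, 0, 0], 73]]'

```text
clock: 5.9
position: [0.505, -0.0884, 0.1191]
ee_rot: [0.128, 0.697, 0.126, -0.694]
contact_force: [2.3, -2.6, 3.8]
width: 0.0135
```

```bash
python3 - <<'E'
from h import *
p=manip.get_image('wrist'); save(p['image'],'w3.png'); 
plan((.502,-.089,.118),3.8); print(manip.get_state()['moment'])
E
```

```text
clock 5.95 pos [ 0.505  -0.0884  0.1192] xaxis [ 0.0038 -0.0018 -1.    ] y heading -69.19 q6 0.899 F [ 2.7 -3.1  3.9] w 0.013522405628151251
shift [ 1.1 -0.5  3. ]
turn 107.0
turn -73.0
turn -253.0
[-0.32062184 -0.31787771 -0.13747248]
```

View pics/w3.png

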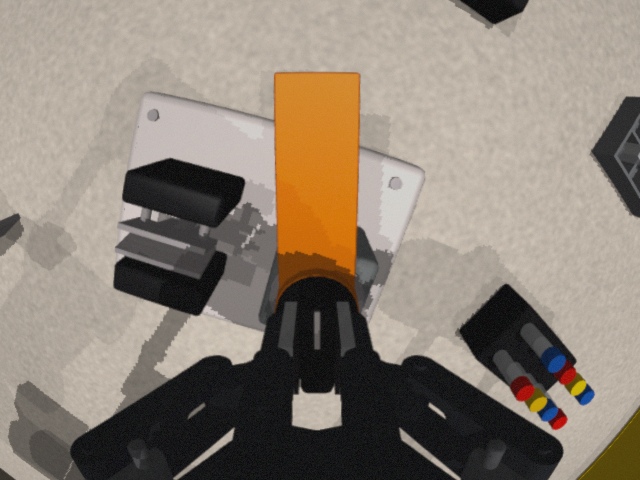

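The shutter has swung clear and the slot's plates show at (170,240). Now I open and lift.

Call:
step_arm --targets '[[[0, 0, 0], 0], [[0, 0, 0], 0], [[0, 0, 0], 0], [[0, 0, 0], 0], [[0, 0, 0], 0], [[0, 0, 0], 0], [[-40, 0, 0], 0], [[-80, 0, 0], 0], [[-110, 0, 0], 0], [[-110, 0, 0], 0]]' --grip 0

```text
clock: 6.95
position: [0.506, -0.0883, 0.233]
ee_rot: [0.129, 0.699, 0.126, -0.692]
contact_force: [0.3, 0.0, 0.3]
width: 0.0856
```

```bash
python3 - <<'E'
from h import *
plan((.497,-.03,.26),3.8)
plan((.4605,.2905,.26),-14)
E
```

```text
clock 6.95 pos [ 0.506  -0.0883  0.233 ] xaxis [ 0.0093 -0.003  -1.    ] y heading -69.23 q6 0.9 F [0.3 0.  0.3] w 0.0855923567074238
shift [-27.3 -57.5 -12.5]
turn 107.0
turn -73.0
turn -253.0
clock 6.95 pos [ 0.506  -0.0883  0.233 ] xaxis [ 0.0093 -0.003  -1.    ] y heading -69.23 q6 0.9 F [0.3 0.  0.3] w 0.0855923567074238
shift [ -28.6 -370.1  -92. ]
turn 124.8
turn -55.2
turn -235.2
```

Call:
step_arm --targets '[[[0, 0, 3], -73], [[0, 0, 3], -73], [[0, 0, 3], -73], [[0, 0, 3], -73], [[0, 0, 3], -73], [[0, 0, 3], -73], [[0, 0, 3], -73], [[0, 0, 3], -73], [[0, 0, 3], -73], [[0, 0, 3], -73], [[0, 0, 3], -73], [[0, 0, 3], -73]]'

```text
clock: 8.15
position: [0.5002, -0.0884, 0.2279]
ee_rot: [0.516, 0.483, 0.516, -0.484]
contact_force: [0.6, -0.1, 0.0]
width: 0.0853
```

```bash
python3 - <<'E'
from h import *
plan((.4605,.2905,.26),-14)
p=manip.get_image('wrist'); save(p['image'],'w4.png'); np.savez('w4.npz',**{k:p[k] for k in ['pose','fx','fy','cx','cy']})
for t in ['knob_grip','near_block','far_block','near_plate','far_plate']:
    print(t,[(np.round(d['xyz'],3).tolist(),round(d['confidence'],2)) for d in manip.search_frame(p,t)])
s=cv2.imread('pics/w4.png')
cv2.imwrite('pics/w4c.png',cv2.resize(s[70:170,260:380],None,fx=6,fy=6,interpolation=cv2.INTER_CUBIC))
p=manip.get_image('top'); save(p['image'],'t4.png'); np.savez('t4.npz',**{k:p[k] for k in ['pose','fx','fy','cx','cy']})
E
```

```text
clock 8.15 pos [ 0.5002 -0.0884  0.2279] xaxis [-6.e-04  1.e-04 -1.e+00] y heading 3.7 q6 -0.377 F [ 0.6 -0.1  0. ] w 0.08527976277766092
shift [ -32.   -15.2 -380.7]
turn 197.7
turn 17.7
turn -162.3
knob_grip [([0.539, -0.074, 0.101], 0.63), ([0.476, -0.004, 0.093], 0.44)]
near_block [([0.477, -0.004, 0.095], 0.97)]
far_block [([0.52, -0.005, 0.089], 0.89)]
near_plate [([0.495, -0.006, 0.086], 0.88)]
far_plate [([0.504, -0.008, 0.088], 0.67)]
```

View pics/w4.png

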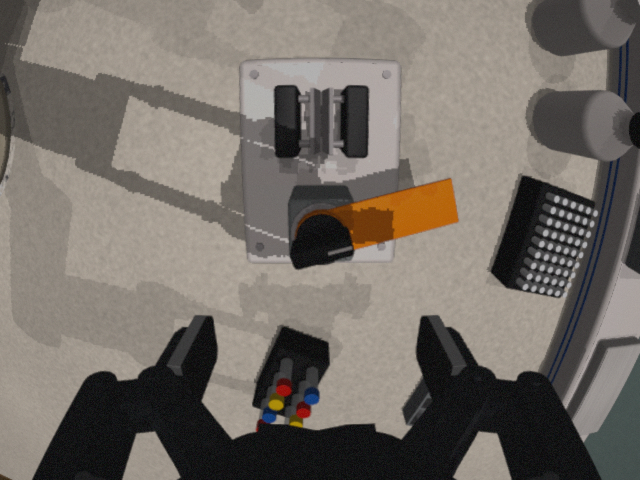

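View pics/w4c.png

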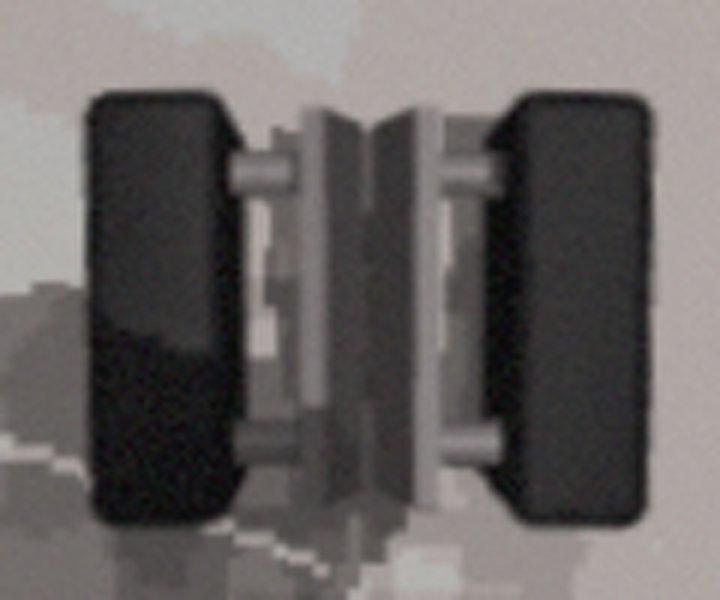

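```bash
python3 - <<'E'
from h import *
p={k:(v if v.ndim else float(v)) for k,v in np.load('w4.npz').items()}
g=lambda x,y:(260+(x+.5)/6-.5,70+(y+.5)/6-.5)
for q in [(370,306),(326,115),(414,115),(326,500),(414,500)]: print(atz(p,g(*q),.095,True).round(4))
E
```

```text
[ 0.4979 -0.0035  0.095 ]
[0.491  0.0198 0.095 ]
[0.5016 0.0205 0.095 ]
[ 0.4941 -0.0279  0.095 ]
[ 0.5049 -0.0272  0.095 ]
```

Call:
step_arm --targets '[[[-40, -10, -280], 17.7], [[-40, -10, -280], 17.7], [[-40, -10, -280], 17.7], [[-40, -10, -280], 17.7], [[-40, -10, -280], 17.7], [[-40, -10, -280], 17.7], [[-40, -10, -280], 17.7], [[-40, -10, -280], 17.7], [[-40, -10, -280], 17.7]]'

```text
clock: 9.4
position: [0.472, 0.1893, 0.268]
ee_rot: [-0.436, -0.557, -0.435, 0.557]
contact_force: [-0.1, 0.0, -0.1]
width: 0.0853
```

```bash
python3 - <<'E'
from h import *
plan((.4605,.2905,.26),-14)
p=manip.get_image('wrist'); save(p['image'],'w5.png'); np.savez('w5.npz',**{k:p[k] for k in ['pose','fx','fy','cx','cy']})
for t in ['gauge_grip','gauge_stand']:
    print(t,[(np.round(d['xyz'],3).tolist(),round(d['confidence'],2)) for d in manip.search_frame(p,t)])
E
```

```text
clock 9.4 pos [0.472  0.1893 0.268 ] xaxis [-5.0e-04 -1.1e-03 -1.0e+00] y heading -13.97 q6 0.489 F [-0.1  0.  -0.1] w 0.08528009063334129
shift [  7.9 -35.6 -95.4]
turn 180.0
turn 0.0
turn -180.0
gauge_grip [([0.456, 0.374, 0.127], 0.82), ([0.461, 0.291, 0.14], 0.71), ([0.418, 0.193, 0.164], 0.58), ([0.313, 0.445, 0.046], 0.58)]
gauge_stand [([0.466, 0.294, 0.093], 0.56)]
```

View pics/w5.png

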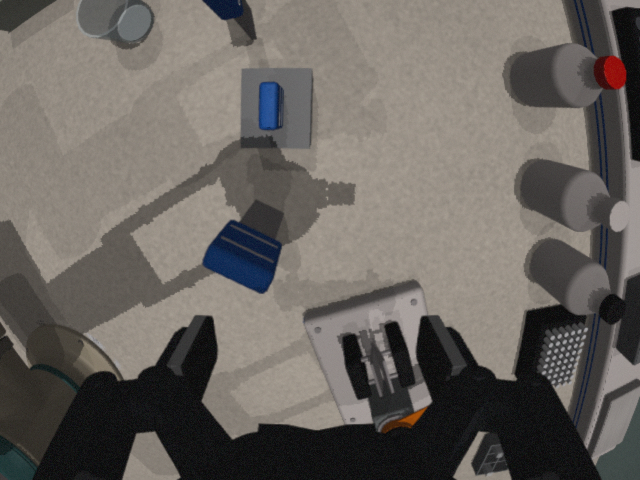

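```bash
python3 - <<'E'
from h import *
s=cv2.imread('pics/w5.png')
cv2.imwrite('pics/w5c.png',cv2.resize(s[60:160,230:330],None,fx=6,fy=6,interpolation=cv2.INTER_CUBIC))
E
```

```text
(no output)
```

View pics/w5c.png

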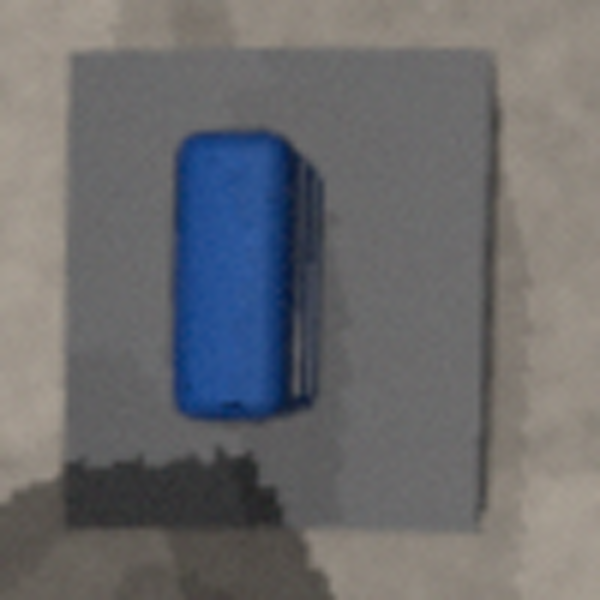

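```bash
python3 - <<'E'
from h import *
p={k:(v if v.ndim else float(v)) for k,v in np.load('w5.npz').items()}
g=lambda x,y:(230+(x+.5)/6-.5,60+(y+.5)/6-.5)
A=[atz(p,g(*q),.14,True) for q in [(177,131),(291,131),(286,418),(176,418)]]
print(np.round(A,4).tolist(),np.mean(A,0))
d=A[0]+A[1]-A[2]-A[3]; print(np.linalg.norm(d)/2,np.degrees(np.arctan2(-d[0],d[1])))
B=[atz(p,g(*q),.09,True) for q in [(70,50),(492,50),(480,528),(64,528)]]
print(np.mean(B,0)); d=B[0]+B[1]-B[2]-B[3]; print(np.linalg.norm(d)/2,np.degrees(np.arctan2(-d[0],d[1])))
m=np.mean(A,0); plan((m[0],m[1],.24),-14)
E
```

```text
[[0.4594, 0.3102, 0.14], [0.4725, 0.3064, 0.14], [0.4632, 0.2725, 0.14], [0.4503, 0.2761, 0.14]] [0.46135732 0.29128122 0.14      ]
0.035180120118392555 -15.165013091809808
[0.46095096 0.2915496  0.09      ]
0.06962776567381525 -15.571053014950275
clock 9.55 pos [0.4722 0.1889 0.268 ] xaxis [-4.e-04 -5.e-04 -1.e+00] y heading -14.06 q6 0.489 F [-0.8  0.1  0.3] w 0.08552325388482152
shift [ 28.  -35.4 -96.7]
turn 179.9
turn -0.1
turn -180.1
```

Call:
step_arm --targets '[[[20, -35.5, -96.5], 1.1], [[20, -35.5, -96.5], 1.1], [[20, -35.5, -96.5], 1.1], [[60, -35.5, -96.5], 1.1], [[100, -35.5, -96.5], 1.1], [[100, -35.5, -96.5], 1.1], [[100, -35.5, -96.5], 1.1]]'

```text
clock: 10.25
position: [0.4613, 0.2914, 0.1685]
ee_rot: [-0.43, -0.561, -0.43, 0.562]
contact_force: [0.6, -0.1, 0.9]
width: 0.085
```

```bash
python3 - <<'E'
from h import *
plan((.461,.291,.1),-15.2)
p=manip.get_image('wrist'); save(p['image'],'w6.png')
E
```

```text
clock 10.25 pos [0.4613 0.2914 0.1685] xaxis [-8.e-04 -8.e-04 -1.e+00] y heading -15.11 q6 0.7 F [ 0.6 -0.1  0.9] w 0.08503142948476143
shift [68.5 -0.1  0.4]
turn 180.1
turn 0.1
turn -179.9
```

View pics/w6.png

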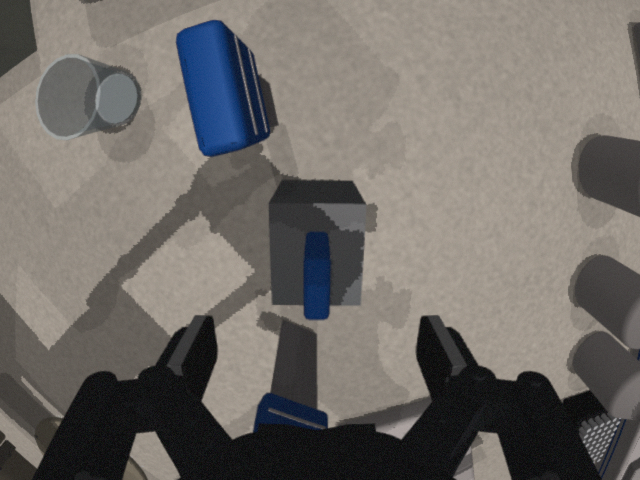

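Call:
step_arm --targets '[[[35, 0, 0], 0], [[68, 0, 0], 0], [[68, 0, 0], 0], [[68, 0, 0], 0]]'

```text
clock: 10.7
position: [0.4623, 0.2927, 0.1022]
ee_rot: [0.43, 0.562, 0.43, -0.56]
contact_force: [0.6, 0.8, 0.6]
width: 0.0851
```

Call:
step_arm --targets '[[[0, 0, 0], 0], [[0, 0, 0], 0], [[0, 0, 0], 0], [[0, 0, 0], 0], [[0, 0, 0], 0], [[0, 0, 0], 0], [[0, 0, 0], 0], [[0, 0, 0], 0], [[0, 0, 0], 0]]' --grip 1 --grip_force 40

```text
clock: 11.6
position: [0.461, 0.2925, 0.1007]
ee_rot: [0.43, 0.561, 0.43, -0.561]
contact_force: [-1.1, -0.9, 4.9]
width: 0.0135
```

```bash
python3 - <<'E'
from h import *
plan((.461,.291,.2),-15.2)
p=manip.get_image('wrist'); save(p['image'],'w7.png')
E
```

```text
clock 11.6 pos [0.461  0.2925 0.1007] xaxis [ 5.e-04  2.e-04 -1.e+00] y heading -15.04 q6 0.7 F [-1.1 -0.9  4.9] w 0.013545236954513637
shift [-99.3   0.5   1.4]
turn 180.2
turn 0.2
turn -179.8
```

View pics/w7.png

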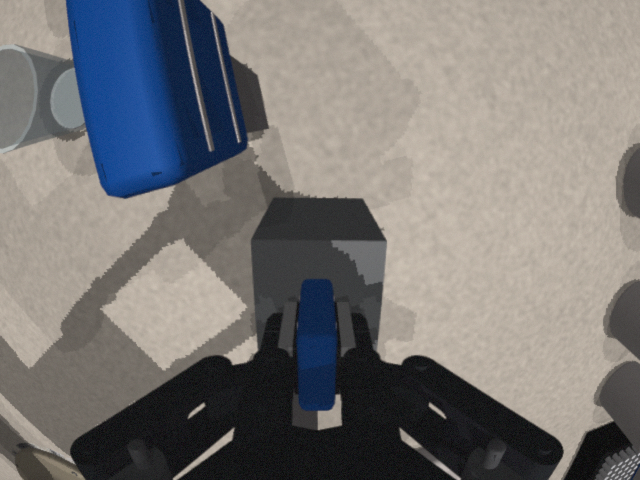

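Gauge gripped (13.5 mm, handle at (317,345)). Now lift it straight up.

Call:
step_arm --targets '[[[-20, 0, 0], 0], [[-45, 0, 0], 0], [[-70, 0, 0], 0], [[-95, 0, 0], 0], [[-120, 0, 0], 0], [[-130, 0, 0], 0], [[-130, 0, 0], 0]]' --grip_force 60

```text
clock: 12.35
position: [0.4615, 0.2927, 0.231]
ee_rot: [0.431, 0.562, 0.43, -0.56]
contact_force: [0.2, 0.5, -0.2]
width: 0.0132
```

```bash
python3 - <<'E'
from h import *
plan((.52,.16,.231),3.7)
plan((.4979,-.0035,.231),3.7)
p=manip.get_image('wrist'); save(p['image'],'w8.png')
p=manip.get_image('scene'); save(p['image'],'s8.png')
E
```

```text
clock 12.35 pos [0.4615 0.2927 0.231 ] xaxis [ 2.2e-03  9.0e-04 -1.0e+00] y heading -15.03 q6 0.7 F [ 0.2  0.5 -0.2] w 0.013175585830997538
shift [1.00e-01 9.09e+01 1.13e+02]
turn 161.3
turn -18.7
turn -198.7
clock 12.35 pos [0.4615 0.2927 0.231 ] xaxis [ 2.2e-03  9.0e-04 -1.0e+00] y heading -15.03 q6 0.7 F [ 0.2  0.5 -0.2] w 0.013175585830997538
shift [-1.000e-01  1.120e+02  2.766e+02]
turn 161.3
turn -18.7
turn -198.7
```

View pics/s8.png

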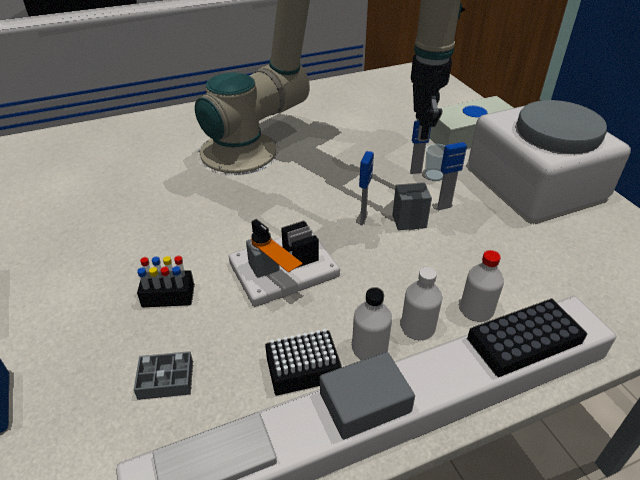

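View pics/w8.png

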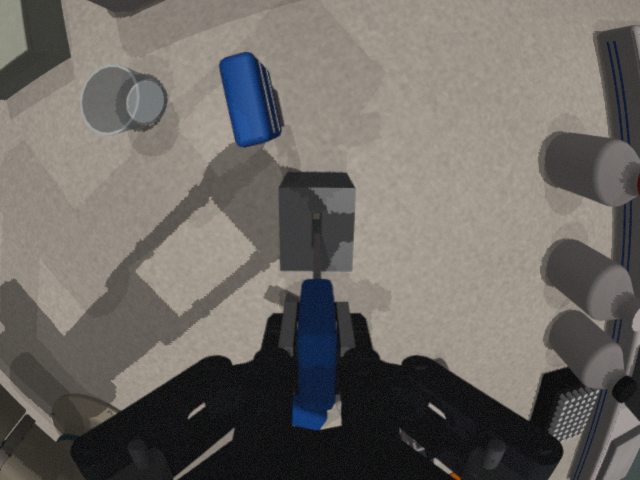

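The gauge is out of the stand, blade hanging upright at (420,155) in the scene view. Next I carry it over the slot.

Call:
step_arm --targets '[[[0, 40, 25], -6], [[0, 75, 60], -12], [[0, 91, 105], -18.7], [[0, 100, 145], -18.7], [[0, 106, 185], -18.7], [[0, 110, 225], -18.7], [[0, 112, 260], -18.7], [[0, 112, 276.5], -18.7], [[0, 112, 276.5], -18.7], [[0, 112, 276.5], -18.7]]'

```text
clock: 13.45
position: [0.4967, -0.0034, 0.229]
ee_rot: [0.515, 0.484, 0.516, -0.484]
contact_force: [0.1, -0.4, -1.3]
width: 0.0132
```

```bash
python3 - <<'E'
from h import *
plan((.4979,-.0035,.19),3.7)
p=manip.get_image('wrist'); save(p['image'],'w9.png'); np.savez('w9.npz',**{k:p[k] for k in ['pose','fx','fy','cx','cy']})
for t in ['near_plate','far_plate','gauge_tip']:
    print(t,[(np.round(d['xyz'],4).tolist(),round(d['confidence'],2)) for d in manip.search_frame(p,t)])
p=manip.get_image('scene'); save(p['image'],'s9.png')
cv2.imwrite('pics/s9c.png',cv2.resize(cv2.imread('pics/s9.png')[130:310,210:370],None,fx=3.3,fy=3.3,interpolation=cv2.INTER_CUBIC))
E
```

```text
clock 13.45 pos [ 0.4967 -0.0034  0.229 ] xaxis [-0.0023  0.0011 -1.    ] y heading 3.6 q6 -0.211 F [ 0.1 -0.4 -1.3] w 0.013231814031290376
shift [39.   1.3  0.2]
turn 179.9
turn -0.1
turn -180.1
near_plate [([0.4937, 0.0007, 0.09], 0.84)]
far_plate [([0.507, -0.0035, 0.0894], 0.79)]
gauge_tip [([0.4259, 0.1796, 0.0408], 0.82), ([0.4923, 0.0065, 0.2654], 0.72), ([0.5123, -0.0326, 0.0275], 0.36)]
```

View pics/w9.png

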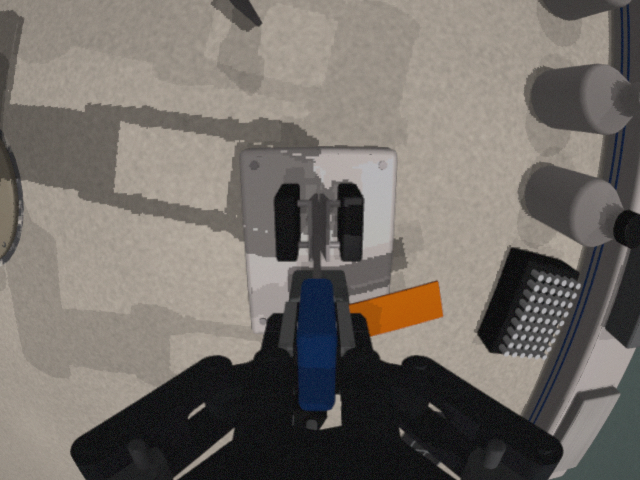

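View pics/s9c.png

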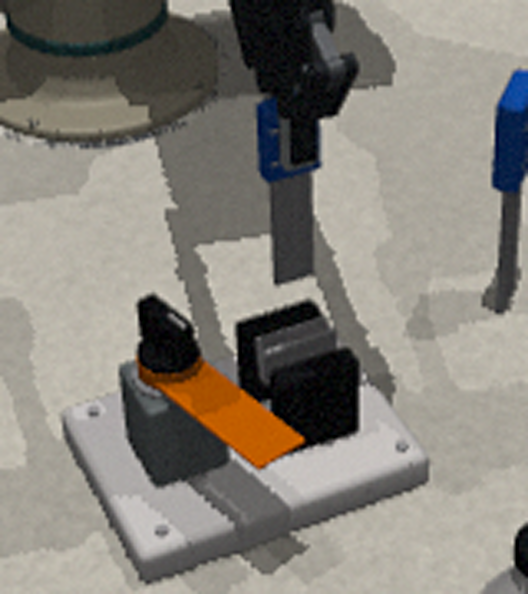

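Call:
step_arm --targets '[[[12, 0, 0], 0], [[12, 0, 0], 0], [[12, 0, 0], 0], [[12, 0, 0], 0]]'

```text
clock: 14.1
position: [0.4973, -0.0036, 0.2182]
ee_rot: [0.516, 0.484, 0.516, -0.484]
contact_force: [0.2, 1.2, -0.2]
width: 0.0133
```

```bash
python3 - <<'E'
from h import *
plan((.4979,-.0035,.19),3.7)
p=manip.get_image('wrist'); save(p['image'],'w10.png'); np.savez('w10.npz',**{k:p[k] for k in ['pose','fx','fy','cx','cy']})
cv2.imwrite('pics/w10c.png',cv2.resize(cv2.imread('pics/w10.png')[180:290,260:380],None,fx=5.4,fy=5.4,interpolation=cv2.INTER_CUBIC))
T=np.load('w4.npz')['pose']; 
E
```

```text
clock 14.1 pos [ 0.4973 -0.0036  0.2182] xaxis [-0.e+00 -1.e-04 -1.e+00] y heading 3.67 q6 -0.211 F [ 0.2  1.2 -0.2] w 0.013319685479698166
shift [28.2  0.6 -0. ]
turn 180.0
turn -0.0
turn -180.0
```

View pics/w10c.png

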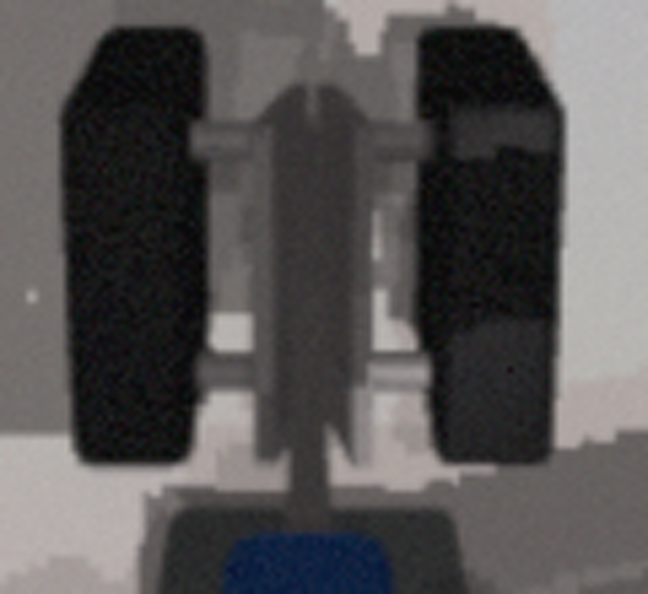

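Call:
step_arm --targets '[[[10, 0.6, 0], 0], [[20, 0.6, 0], 0], [[28, 0.6, 0], 0], [[34, 0.6, 0], 0], [[40, 0.6, 0], 0], [[45, 0.6, 0], 0], [[45, 0.6, 0], 0], [[45, 0.6, 0], 0]]'

```text
clock: 14.95
position: [0.498, -0.0037, 0.1733]
ee_rot: [0.516, 0.484, 0.516, -0.484]
contact_force: [-0.1, -0.5, -0.4]
width: 0.0133
```

```bash
cat > f.py <<'E'
from h import *
import sys
F=[];M=[];P=[]
for i in range(6):
    p=manip.get_image('wrist'); s=manip.get_state(); F.append(s['contact_force']);M.append(s['moment']);P.append(s['position'])
print('F',np.mean(F,0).round(2),np.std(F,0).round(2),'M',np.mean(M,0).round(3),'P',np.mean(P,0).round(4))
plan((.4979,-.0035,.15))
save(p['image'],sys.argv[1])
cv2.imwrite('pics/c_'+sys.argv[1],cv2.resize(cv2.imread('pics/'+sys.argv[1])[200:320,250:390],None,fx=5,fy=5,interpolation=cv2.INTER_CUBIC))
E
python3 f.py w11.png
```

```text
F [ 0.06 -0.02 -0.81] [0.5  0.8  0.38] M [-0.005 -0.006  0.009] P [ 0.4981 -0.0037  0.1736]
clock 15.25 pos [ 0.498  -0.0037  0.1736] xaxis [ 6.e-04 -2.e-04 -1.e+00] y heading 3.67 q6 -0.211 F [-0.6  0.8 -0.8] w 0.013184309099442059
shift [23.6 -0.1 -0.2]
```

View pics/c_w11.png

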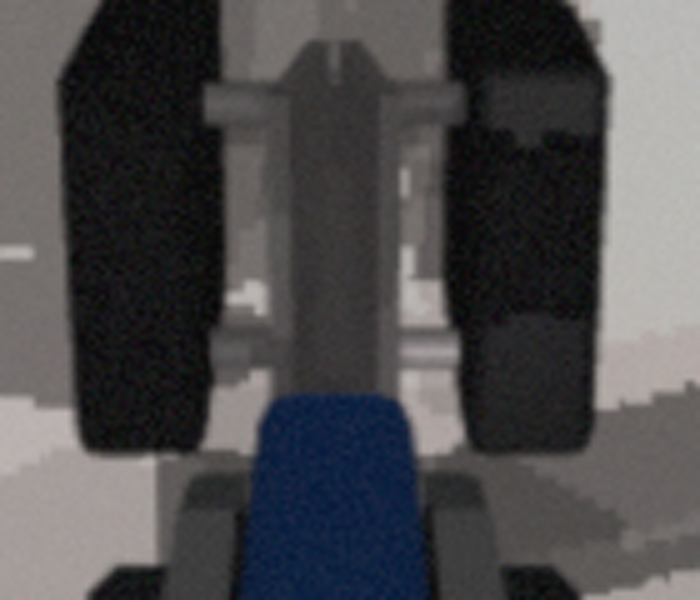

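Call:
step_arm --targets '[[[2, 0, 0], 0], [[4, 0, 0], 0], [[6, 0, 0], 0], [[8, 0, 0], 0], [[10, 0, 0], 0], [[10, 0, 0], 0], [[10, 0, 0], 0]]'

```text
clock: 15.95
position: [0.4979, -0.0037, 0.1631]
ee_rot: [0.516, 0.484, 0.516, -0.484]
contact_force: [-0.6, 0.6, -1.4]
width: 0.0133
```

```bash
python3 f.py w12.png
```

```text
F [ 0.52  0.22 -2.38] [0.32 0.33 0.18] M [-0.045 -0.107  0.013] P [ 0.4979 -0.0036  0.1631]
clock 16.25 pos [ 0.4979 -0.0037  0.1632] xaxis [-1.e-04 -1.e-04 -1.e+00] y heading 3.66 q6 -0.211 F [ 1.1 -0.2 -2.3] w 0.013063987821125927
shift [13.2  0.  -0.1]
```

Call:
step_arm --targets '[[[1, 0, 0], 0], [[2, 0, 0], 0], [[3, 0, 0], 0], [[3, 0, 0], 0], [[3, 0, 0], 0]]'

```text
clock: 16.75
position: [0.4981, -0.0037, 0.1605]
ee_rot: [0.516, 0.484, 0.516, -0.484]
contact_force: [0.9, -0.6, 2.7]
width: 0.0133
```

```bash
python3 f.py w13.png
```

```text
F [-0.26 -0.11  2.71] [0.16 0.57 0.54] M [-0.023  0.051 -0.011] P [ 0.498  -0.0037  0.1604]
clock 17.05 pos [ 0.498  -0.0037  0.1604] xaxis [ 3.e-04 -2.e-04 -1.e+00] y heading 3.67 q6 -0.211 F [-0.1 -0.1  3.8] w 0.013086352030740487
shift [10.4 -0.1 -0.2]
```

Call:
step_arm --targets '[[[1, 0, 0], 0], [[2, 0, 0], 0], [[3, 0, 0], 0], [[4, 0, 0], 0], [[5, 0, 0], 0], [[5, 0, 0], 0], [[5, 0, 0], 0]]'

```text
clock: 17.75
position: [0.4979, -0.0036, 0.1551]
ee_rot: [0.516, 0.484, 0.516, -0.484]
contact_force: [-0.6, -0.1, 1.8]
width: 0.0133
```

```bash
python3 f.py w14.png
```

```text
F [ 0.4  -0.06  1.31] [0.56 0.29 0.75] M [-0.024 -0.086 -0.029] P [ 0.4978 -0.0036  0.1551]
clock 18.05 pos [ 0.4978 -0.0036  0.1551] xaxis [-3.e-04 -1.e-04 -1.e+00] y heading 3.66 q6 -0.211 F [0.6 0.1 0.1] w 0.013099824412502854
shift [ 5.1  0.1 -0.1]
```

View pics/c_w14.png

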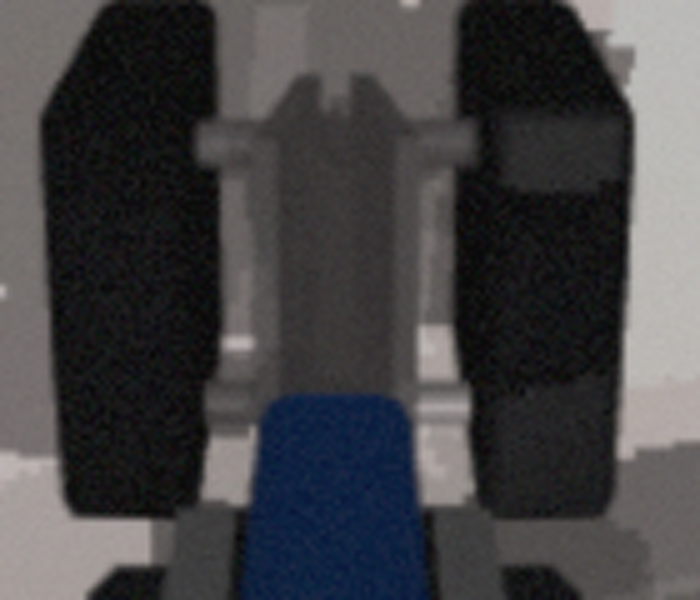

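```bash
python3 - <<'E'
from h import *
p=manip.get_image('scene'); save(p['image'],'s14.png')
cv2.imwrite('pics/s14c.png',cv2.resize(p['image'][180:280,230:340,::-1],None,fx=6,fy=6,interpolation=cv2.INTER_CUBIC))
a=cv2.imread('pics/w11.png'); b=cv2.imread('pics/w14.png')
cv2.imwrite('pics/cmp.png',np.hstack([cv2.resize(i[250:450,270:370],None,fx=3,fy=3) for i in (a,b)]))
E
```

```text
(no output)
```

View pics/s14c.png

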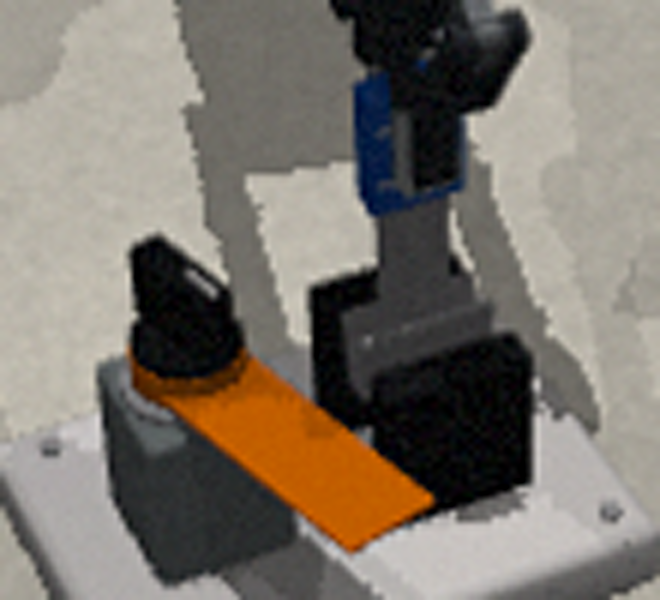

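View pics/cmp.png

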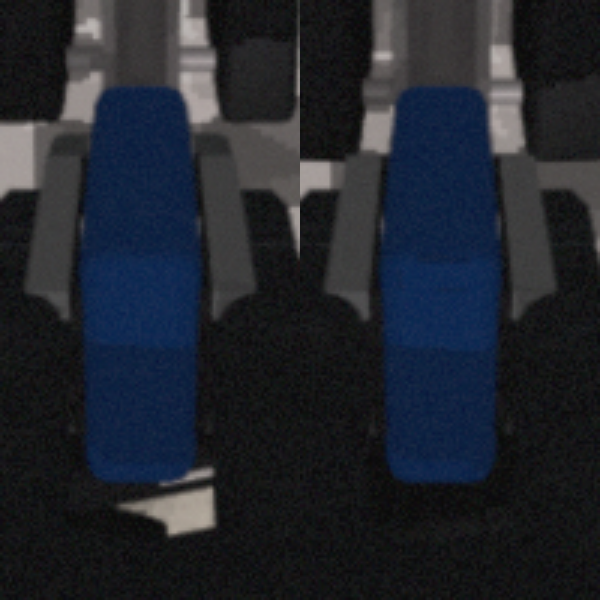

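Blade is upright between the plates, with the pushed-back plates visible at crop (265/405,250) and no slip in the fingers. By geometry each plate is back about 1.1–1.7 mm. I'll go 3 mm deeper and shift 0.3 mm toward +x to centre.

Call:
step_arm --targets '[[[1, 0.3, 0], 0], [[2, 0.3, 0], 0], [[3, 0.3, 0], 0], [[3, 0.3, 0], 0], [[3, 0.3, 0], 0], [[3, 0.3, 0], 0], [[3, 0.3, 0], 0]]'

```text
clock: 18.8
position: [0.4982, -0.0036, 0.1523]
ee_rot: [0.516, 0.484, 0.516, -0.484]
contact_force: [-0.0, -0.4, 3.3]
width: 0.0136
```

```bash
python3 f.py w15.png; python3 f.py w15b.png
```

```text
F [-0.38  0.15  4.29] [0.45 0.22 0.47] M [-0.023  0.108 -0.001] P [ 0.4982 -0.0036  0.1523]
clock 19.1 pos [ 0.4982 -0.0036  0.1523] xaxis [ 1.e-04 -1.e-04 -1.e+00] y heading 3.66 q6 -0.211 F [-0.5  0.1  4.6] w 0.013388756298448923
shift [ 2.3 -0.3 -0.2]
F [-0.16 -0.31  4.28] [0.17 0.56 0.5 ] M [-0.018  0.126  0.013] P [ 0.4982 -0.0036  0.1523]
clock 19.4 pos [ 0.4982 -0.0036  0.1523] xaxis [ 1.e-04 -1.e-04 -1.e+00] y heading 3.66 q6 -0.211 F [-0.3 -0.7  4. ] w 0.013656707847030552
shift [ 2.3 -0.3 -0.1]
```

View pics/c_w15.png

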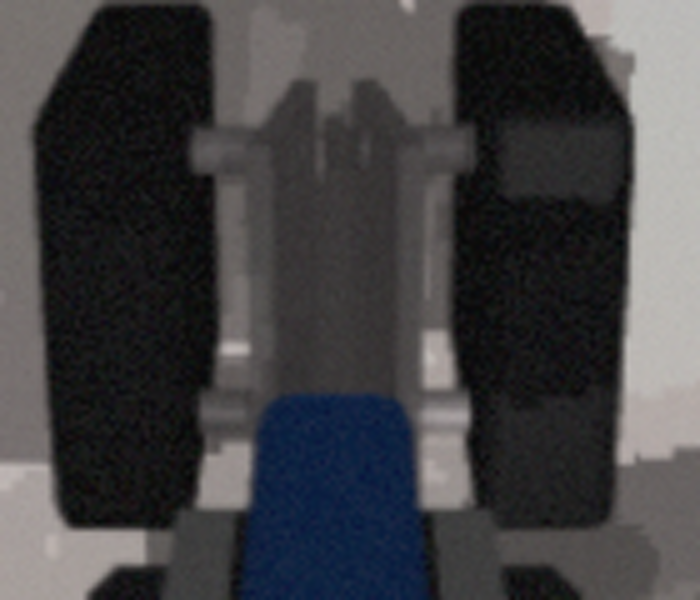

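Push is about 5.1 N (4.3 N plus about 0.8 N offset), with the plates symmetric in their blocks (34 px against 35 px). I'll go 2 mm deeper for margin, let it settle, and check.

Call:
step_arm --targets '[[[1, -0.1, 0], 0], [[2, -0.1, 0], 0], [[2, -0.1, 0], 0], [[2, -0.1, 0], 0], [[2, -0.1, 0], 0], [[2, -0.1, 0], 0], [[2, -0.1, 0], 0], [[2, -0.1, 0], 0]]'

```text
clock: 20.2
position: [0.498, -0.0036, 0.1502]
ee_rot: [0.516, 0.484, 0.516, -0.484]
contact_force: [-0.2, 0.4, 3.2]
width: 0.0139
```

```bash
python3 f.py w16.png; python3 f.py w16b.png; python3 -c "
from h import *
print(np.abs(manip.get_state()['qd']).max())
p=manip.get_image('top'); save(p['image'],'t16.png')"
```

```text
F [-0.05  0.03  2.44] [0.61 0.3  0.35] M [-0.033  0.01   0.011] P [ 0.498  -0.0036  0.1502]
clock 20.5 pos [ 0.498  -0.0036  0.1502] xaxis [-2.e-04 -1.e-04 -1.e+00] y heading 3.67 q6 -0.211 F [-1.  -0.1  2.1] w 0.01302159135118553
shift [ 0.2 -0.1 -0.1]
F [ 0.27 -0.24  2.17] [0.43 0.42 0.6 ] M [-0.028  0.018 -0.007] P [ 0.498  -0.0036  0.1502]
clock 20.8 pos [ 0.498  -0.0036  0.1502] xaxis [-2.e-04 -1.e-04 -1.e+00] y heading 3.66 q6 -0.211 F [ 0.6 -0.1  2.8] w 0.013370491535696742
shift [ 0.2 -0.1 -0.1]
0.0017376699958269908
```

View pics/c_w16.png

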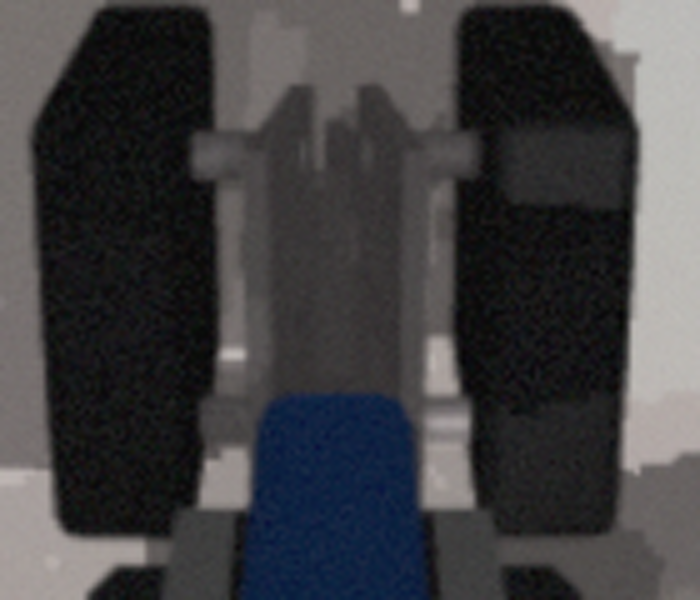

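View pics/t16.png

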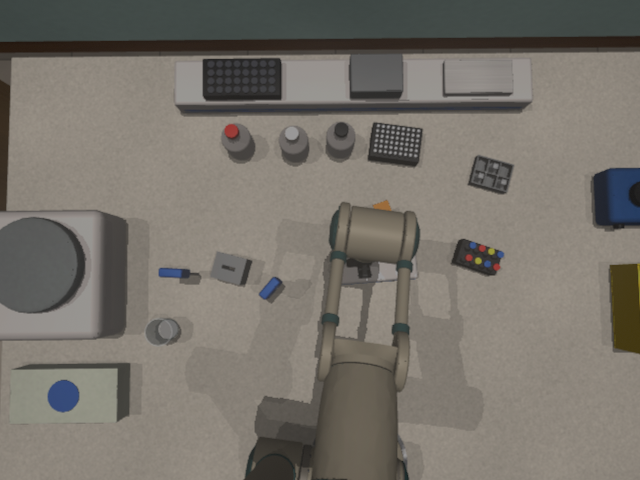

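```bash
python3 -c "
from rig import manip
print(manip.sign_off())"
```

```text
the job is handed in; nothing more can be done
None
```

The job is handed in at about 21 s, with the gauge still gripped and held still in the slot. No verdict was reported.

- **Knob and shutter:** I turned the knob about 73° clockwise. The wrist picture afterwards showed the orange shutter swung fully off the slot.
- **Gauge:** I took the smallest blue-handled gauge, the one in the grey stand, straight up, leaving the two larger free-standing ones alone. I then lowered it upright into the slot.
- **Depth:** At hand-in the tip was about 35 mm below the mouth. From the picture, the plates sit evenly in their blocks, each pushed back about 1.6 mm. Geometry from the estimated first touch suggests up to about 2.5 mm.
- **Other last checks:** Tool tilt was under 0.1°, joint speeds were near zero and the sideways force was about 0. The handle had not slipped in the fingers, and the last top view shows the other things where they were.

**One check disagreed:** the measured push wandered. It was about 5 N at 33 mm depth, in the snug range, but only about 3 N at the final, deeper depth. I put this down to drift in the force sensor, which had also read −2.4 N around first touch, and perhaps to friction once the arm stopped. I relied on the depth and the pictures to judge the fit.

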